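# Put the guest's dish of sweets right

### The arm

A 6-joint arm with a two-finger parallel gripper is mounted at the origin on the work surface. World frame = base frame: x ahead of the robot, y to its left, z up, the work surface at z = 0. Lengths are in m, angles in rad, forces in N, time in s.
With the tool pointing down it reaches from about 0.3 to 0.875 m from the base axis. Payload 6.4 kg.
Tool frame: the origin (TCP) lies between the finger pads; the fingertips stand 11 mm ahead of it and the grasp point (between the pads) lies 8 mm behind it (ctrl.tcp_to_tips is the distance from the TCP to the fingertips, in m); x points along the fingers, z is the direction in which the jaws open and shut, and the axes are right-handed (so a half turn about x gives the same grasp; the last joint's range is limited). The gripper opens to 85 mm and grips with 20 to 120 N. Pads are 22 mm wide; open, the fingers measure 114 mm over their backs; the gripper's body (76 mm by 85 mm) begins 54 mm behind the grasp point. The pads swing forward as they close: fully open they stand 13 mm farther back than shut.
Start: joints at [1.041, 0.181, 1.607, -0, 1.354, -0.206], TCP at [0.183, 0.545, 0.242] pointing down, gripper open.
Joint ranges: [-2.99, 2.99], [-0.89, 2.07], [0.3, 2.58], [-1.14, 4.28], [0, 2.63], [-3.12, 3.12]. Speed limits (rad/s): [2.57, 2.57, 3.01, 3.14, 3.14, 3.14].

### API

Orientations are given as a unit quaternion [w, x, y, z].
In Python, from bench import ctrl, eyes, hand_in gives the robot as it stands. The module is installed in compiled form; this text tells all that it offers.
- The arm moves only by the tool step_arm, never from a script. Its arguments are lists of equal length, an entry for each row: "xyz": the shift along the world's x, y, z in mm, a list of three; "spin": the turn about the world's z in rad; "fingers": the opening in per cent of the stroke, from 0 (shut) to 100 (fully open). A call has 1 to 10 rows; each row is the pose to reach, as a shift and turn from the pose commanded when the call began; what a row does not reach only later rows make up. A row lasts 1/10 s, in which the tool goes at most 50 mm and 8.59 degrees, less where a joint would pass 70% of its speed; a pose out of reach is approached as far as the arm can. A call with a gripper value outside its range is refused whole. The fingers move at their own pace and stop on an object; the grip force is fixed at half the most. Time passes only in rows, so rows that repeat a pose let the fingers close. It gives the time, the measured TCP pose, the force and the opening at its end, in the units of the state.
- ctrl.get_obs(): the state, without advancing time (a new reading comes with each control period).
- eyes.camera(name): name is "scene" or "top" or "wrist"; returns the picture (400x640x3 uint8, red, green, blue); there is no depth.
- eyes.camera_model(name): a dict with "vertical_fov" (degrees; the focal length in pixels is half the picture's height over the tangent of half this angle, whatever the lens; pixels are square), "cx", "cy" (the principal point, pixels), "pose" (4x4, takes a point from camera to world coordinates); the wrist camera has in their place "tool_from_camera" (4x4, takes a point from camera to tool coordinates, whose origin is the TCP and whose axes are the tool frame's). Camera axes: x right, y up, looking along -z (the intrinsics and any distortion apply to the point x, -y, -z); pixel columns grow to the right and rows downward; lengths in m; the calibration is good to about 2 mm. A picture is of the moment at which its call begins: read the wrist's pose just before it. camera_model takes no time and is no camera call.
- hand_in(): hands the job in, once; it reports no verdict.
The state is a dict: "time_s": time; "q": joint angles; "dq": joint speeds; "joint_efforts": joint torques, N m; "eef_pos": TCP position; "eef_rot": TCP orientation; "wrist_force": force on the tool from outside, world axes, zero at the start; "torque": the same for the moment, N m; "opening": opening from 0.0 (shut) to 1.0 (fully open).
Only numpy, scipy, OpenCV 4.12 (cv2) and the standard library are available. Lean on these libraries where they do the work, as an engineer would, in place of code of your own. Each camera call takes 0.05 s, during which the arm holds its last target.

### The job

The guest's dish, the one right in front of the tea bowl on the robot's side, should hold exactly three sweets, one of each kind (round, bar and cross), but it was laid with two of one kind and none of another. Move the surplus sweet into one of the other two dishes and bring a sweet of the missing kind from them to the guest's dish, setting each down gently, flat on the dish floor, without dropping it. At the end every sweet lies flat in a dish, and the tea bowl, whisks and canister stand where they stood.

Things in the scene. Friction and masses are not known exactly. Their poses are not given: they have to be found in the camera images.
- dish_1: one of three alike grey speckled stoneware dishes, fixed on the cabinet top: round, 210 mm across the rim, rim 20 mm high; flat inner floor about 180 mm across, 8 mm above the cabinet top; origin at the centre of its underside
- dish_2: one of three alike grey speckled stoneware dishes, fixed on the cabinet top: round, 210 mm across the rim, rim 20 mm high; flat inner floor about 180 mm across, 8 mm above the cabinet top; origin at the centre of its underside
- dish_3: one of three alike grey speckled stoneware dishes, fixed on the cabinet top: round, 210 mm across the rim, rim 20 mm high; flat inner floor about 180 mm across, 8 mm above the cabinet top; origin at the centre of its underside
- round_1: round sweet: a plain upright cylinder of pale pressed sugar, 28 mm across, 22 mm tall, its top edge bevelled; about 22 g, loose, lying flat in one of the dishes; origin at the centre of its underside, z up
- round_2: round sweet: a plain upright cylinder of pale pressed sugar, 28 mm across, 22 mm tall, its top edge bevelled; about 22 g, loose, lying flat in one of the dishes; origin at the centre of its underside, z up
- round_3: round sweet: a plain upright cylinder of pale pressed sugar, 28 mm across, 22 mm tall, its top edge bevelled; about 22 g, loose, lying flat in one of the dishes; origin at the centre of its underside, z up
- bar_1: bar-shaped sweet of pale pressed sugar, 46 mm long (own x) by 18 mm wide (own y), 16 mm thick; about 22 g, loose, lying flat in one of the dishes; origin at the centre of its underside, z up
- bar_2: bar-shaped sweet of pale pressed sugar, 46 mm long (own x) by 18 mm wide (own y), 16 mm thick; about 22 g, loose, lying flat in one of the dishes; origin at the centre of its underside, z up
- bar_3: bar-shaped sweet of pale pressed sugar, 46 mm long (own x) by 18 mm wide (own y), 16 mm thick; about 22 g, loose, lying flat in one of the dishes; origin at the centre of its underside, z up
- cross_1: cross-shaped sweet of pale pressed sugar: two crossed bars along its own x and y, each 40 mm long and 14 mm wide, 16 mm thick; about 22 g, loose, lying flat in one of the dishes; origin at the centre of its underside, z up
- cross_2: cross-shaped sweet of pale pressed sugar: two crossed bars along its own x and y, each 40 mm long and 14 mm wide, 16 mm thick; about 22 g, loose, lying flat in one of the dishes; origin at the centre of its underside, z up
- cross_3: cross-shaped sweet of pale pressed sugar: two crossed bars along its own x and y, each 40 mm long and 14 mm wide, 16 mm thick; about 22 g, loose, lying flat in one of the dishes; origin at the centre of its underside, z up
- tea_bowl: dark tea bowl, 120 mm across the rim, 72 mm high, loose; it stands close behind the guest's dish as seen from the robot (about 175 mm farther along +x than that dish, centre to centre); origin at the centre of its underside
- whisk_1: bamboo tea whisk standing loose on its narrow handle, head up: handle 26 mm, head 54 mm across, 108 mm tall; origin at the centre of its underside; a bystander, easily toppled
- whisk_2: bamboo tea whisk standing loose on its narrow handle, head up: handle 26 mm, head 54 mm across, 108 mm tall; origin at the centre of its underside; a bystander, easily toppled
- canister: pewter tea canister with its screw-top lid on, 73 mm across, 124 mm tall, loose; origin at the centre of its underside; a bystander
- whisk_holder: white porcelain whisk holder, 62 mm across, 74 mm tall, fixed; origin at the centre of its underside; a bystander
Not all that is in view belongs to the job. What is shaped like the dish_3 but green is not meant. What is shaped like the dish_2 but orange is not meant.

How it is judged:
By the outcome, as a careful person would: the job done as asked, in the order asked, and still so for the second after the job is handed in, with the robot touching nothing.
It also fails if it takes over 64 s, if anything falls off the work surface, if the arm or the gripper's body presses on something with over 40 N, if the wrist force passes 120 N, or if a joint passes its speed limit or range.

## Working session

There is one attempt and no reset: what is moved stays moved. The work goes in short steps, Python scripts to look and compute and a tool call to move; the robot and the scene stay as the last step left them, time stands still between calls to the robot, and variables do not carry over. Pictures are saved under pics/ and viewed, and the job is handed in when it is done.

Besides the shell and the picture viewer there is one more tool, called after "Call:" as a command line: name --pt "numbers of a row" for each row, then --argument value for the rest. step_arm: Moves the arm, as the interface text tells. Its arguments: {"type":"object","properties":{"xyz":{"type":"array"},"spin":{"type":"array"},"fingers":{"type":"array"}},"required":["xyz","spin","fingers"]}

```bash
mkdir -p pics
python3 - <<'E'
from bench import ctrl, eyes
import cv2, numpy as np
o=ctrl.get_obs(); print(o)
for n in ["scene","top"]:
    im=eyes.camera(n); cv2.imwrite(f"pics/{n}0.png",im[:,:,::-1]); 
for n in ["scene","top","wrist"]: print(n,eyes.camera_model(n))
E
```

```text
{'time_s': 0.0, 'q': array([ 1.04070880e+00,  1.81539634e-01,  1.60800957e+00,  8.99635562e-06,
        1.35381178e+00, -2.06292170e-01]), 'dq': array([-4.38505617e-04,  9.73732476e-06,  9.00305820e-04, -1.10012457e-03,
       -5.65582017e-04, -8.52843195e-04]), 'joint_efforts': array([ 7.71857431e-04, -4.44874334e+01, -3.51335657e+01, -1.67115695e-04,
        9.34382697e-03,  2.92984862e-05]), 'eef_pos': array([0.18264495, 0.54465418, 0.24138418]), 'eef_rot': array([ 0.57348461, -0.41311568,  0.57463027,  0.41261469]), 'wrist_force': array([ 0.05273532,  0.10552349, -0.18377241]), 'torque': array([ 0.0442602 ,  0.00355778, -0.0613637 ]), 'opening': 1.002432879648222}
scene {'vertical_fov': 43.93807363749252, 'cx': 306.14467216229275, 'cy': 202.2667487417434, 'pose': array([[ 0.62932357, -0.61635414,  0.47334915,  1.17054307],
       [ 0.77714092,  0.49758183, -0.38531066, -0.51283066],
       [ 0.00195789,  0.61034408,  0.792134  ,  1.12624069],
       [ 0.        ,  0.        ,  0.        ,  1.        ]])}
top {'vertical_fov': 45.67692623968661, 'cx': 318.85790691859705, 'cy': 195.24841246127176, 'pose': array([[ 0.0019627 ,  0.98932567, -0.14570817,  0.31770752],
       [-0.99998953,  0.00254405,  0.00380357,  0.01637307],
       [ 0.00413366,  0.14569918,  0.9893203 ,  1.35114399],
       [ 0.        ,  0.        ,  0.        ,  1.        ]])}
wrist {'vertical_fov': 68.62864618054067, 'cx': 323.5863901972077, 'cy': 196.29995499484198, 'tool_from_camera': array([[ 3.50385237e-04,  2.58220802e-01, -9.66085863e-01,
        -1.32114836e-01],
       [-7.53137878e-04,  9.66085716e-01,  2.58220490e-01,
         6.46396849e-02],
       [ 9.99999655e-01,  6.37119210e-04,  5.32978040e-04,
         1.27372891e-04],
       [ 0.00000000e+00,  0.00000000e+00,  0.00000000e+00,
         1.00000000e+00]])}
```

View pics/scene0.png

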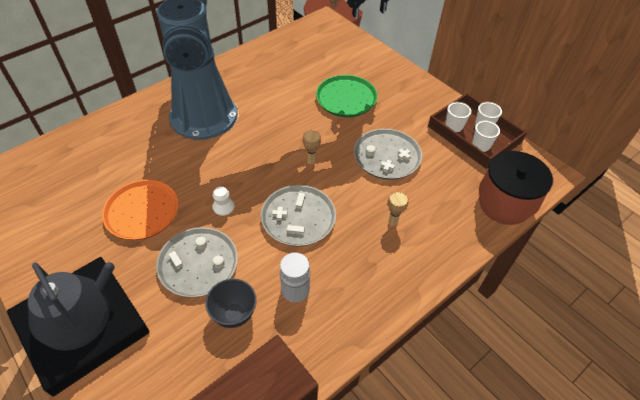

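View pics/top0.png

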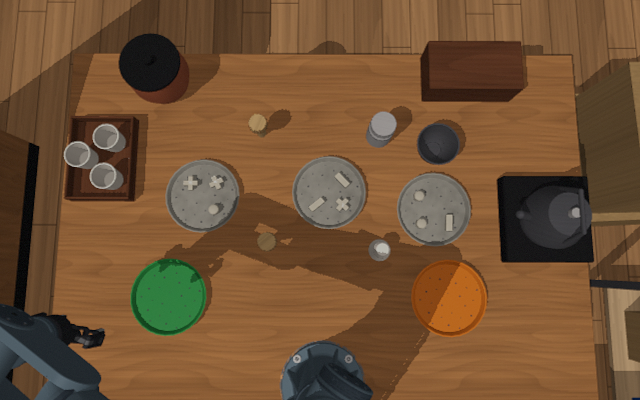

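The scene and top views show that the guest's dish is the one at top-view (434,208), in front of the bowl at (438,144). It holds two rounds, at (420,196) and (421,223), and a bar at (449,222), so a cross is missing. The middle dish (330,192) has two bars and a cross at (343,204). The far dish (203,195) has two crosses and a round.

```bash
cat > h.py <<'E'
import numpy as np, cv2
from bench import ctrl, eyes
def ray(m,pose,u,v,H=400):
    f=H/2/np.tan(np.radians(m['vertical_fov'])/2)
    d=np.array([(u-m['cx'])/f,-(v-m['cy'])/f,-1.0])
    return pose[:3,3],pose[:3,:3]@d
def onplane(m,pose,u,v,z):
    o,d=ray(m,pose,u,v); return o+d*(z-o[2])/d[2]
def proj(m,pose,p):
    c=np.linalg.inv(pose)@np.append(p,1); f=200/np.tan(np.radians(m['vertical_fov'])/2)
    return m['cx']+f*c[0]/-c[2], m['cy']-f*c[1]/-c[2]
E
python3 - <<'E'
from h import *
im=cv2.imread('pics/top0.png'); m=eyes.camera_model('top'); s=eyes.camera_model('scene')
ims=cv2.imread('pics/scene0.png')
for (u,v) in [(203,195),(330,192),(434,208)]:
    print('dish',onplane(m,m['pose'],u,v,.02).round(3))
def blobs(im,m,lo,hmin=12):
    h=cv2.cvtColor(im,cv2.COLOR_BGR2HSV)
    mask=((h[...,2]>lo)&(h[...,1]<70)).astype(np.uint8)
    n,l,st,c=cv2.connectedComponentsWithStats(mask)
    for i in range(1,n):
        if 20<st[i,4]<400:
            cnt=max(cv2.findContours((l==i).astype(np.uint8),0,1)[0],key=cv2.contourArea)
            pw=np.array([onplane(m,m['pose'],*p[0],.026)[:2] for p in cnt],np.float32)
            r=cv2.minAreaRect(pw)
            print(c[i].round(1),st[i,4],'xyz',onplane(m,m['pose'],*c[i],.026).round(3),'rect',np.round(r[0],3),np.round(np.array(r[1])*1e3),round(r[2]))
for lo in (175,): 
  print('top');blobs(im,m,lo); print('scene');blobs(ims,s,lo)
a=cv2.resize(im[140:260,150:490],None,fx=2.3,fy=2.3,interpolation=cv2.INTER_CUBIC); cv2.imwrite('pics/topz.png',a)
# bowl, whisk, canister, holder top
for n,u,v,z in [('bowl',438,144,.072),('can',383,125,.124),('holder',379,250,.074),('w1',258,123,.108),('w2',266,241,.108)]: print(n,onplane(m,m['pose'],u,v,z).round(3))
E
```

```text
dish [0.514 0.339 0.02 ]
dish [ 0.523 -0.02   0.02 ]
dish [ 0.478 -0.314  0.02 ]
top
[382.1 247.9] 89 xyz [ 0.366 -0.165  0.026] rect [ 0.367 -0.163] [31. 25.] 89
scene
[459.4 109.9] 230 xyz [0.532 0.653 0.026] rect [0.53  0.653] [71. 74.] 41
[489.8 109.7] 232 xyz [0.593 0.731 0.026] rect [0.592 0.732] [76. 73.] 51
[232.1 113.4] 31 xyz [0.079 0.064 0.026] rect [0.079 0.064] [20. 24.] 51
[487.2 128.7] 267 xyz [0.645 0.653 0.026] rect [0.645 0.654] [75. 78.] 9
[418.6 150.8] 33 xyz [0.575 0.413 0.026] rect [0.571 0.414] [ 18. 113.] 56
[220.3 193.4] 179 xyz [ 0.335 -0.147  0.026] rect [ 0.336 -0.147] [43. 49.] 56
[220.8 208.5] 150 xyz [ 0.381 -0.175  0.026] rect [ 0.381 -0.176] [51. 37.] 39
[270.7 221. ] 53 xyz [ 0.503 -0.093  0.026] rect [ 0.502 -0.094] [25. 27.] 53
[168.  268.1] 62 xyz [ 0.457 -0.384  0.026] rect [ 0.457 -0.382] [27. 21.] 16
[ 52.1 285.2] 25 xyz [ 0.319 -0.631  0.026] rect [ 0.319 -0.63 ] [22.  9.] 3
bowl [ 0.65  -0.318  0.072]
can [ 0.689 -0.159  0.124]
holder [ 0.358 -0.15   0.074]
w1 [0.698 0.177 0.108]
w2 [0.38  0.149 0.108]
```

View pics/topz.png

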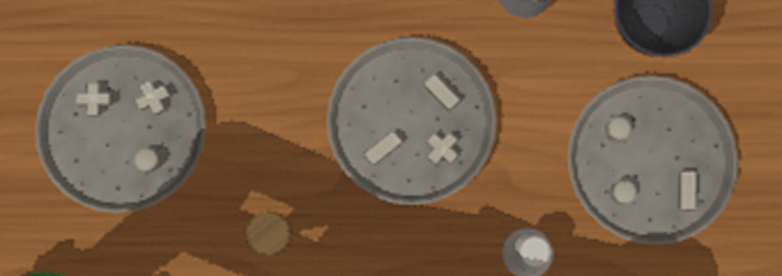

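```bash
cat >> h.py <<'E'
def sweets(im,m,pose,cents,rad=.085,ztop={'r':.030,'o':.024},k=6):
    # warmth*brightness upsampled
    S=4
    b=cv2.resize(im,None,fx=S,fy=S,interpolation=cv2.INTER_CUBIC).astype(int)
    out=[]
    for c in cents:
        pts=np.array([proj(m,pose,[c[0]+rad*np.cos(t),c[1]+rad*np.sin(t),.008]) for t in np.linspace(0,6.28,40)])
        dm=np.zeros(b.shape[:2],np.uint8); cv2.fillPoly(dm,[((pts+.5)*S-.5).astype(int)],255)
        g=b.sum(2)/3; 
        med=np.median(g[dm>0]); t=med+0.35*(np.percentile(g[dm>0],99)-med)
        mask=((g>t)&(dm>0)).astype(np.uint8)
        mask=cv2.morphologyEx(mask,cv2.MORPH_OPEN,np.ones((5,5)))
        for cnt in cv2.findContours(mask,0,cv2.CHAIN_APPROX_NONE)[0]:
            A=cv2.contourArea(cnt)
            if A<40*S*S: continue
            q=(cnt[:,0]+.5)/S-.5
            w=np.array([onplane(m,pose,*p,.026)[:2] for p in q])
            A=cv2.contourArea((w*1e3).astype(np.float32)); hull=cv2.contourArea(cv2.convexHull((w*1e3).astype(np.float32)))
            r=cv2.minAreaRect((w*1e3).astype(np.float32))
            M=cv2.moments((w*1e4).astype(np.float32)); 
            cen=np.array([M['m10'],M['m01']])/M['m00']/10
            print('dish',c,'px',q.mean(0).round(1),'cen mm',cen.round(1),'area',round(A),'solid',round(A/hull,2),'rect',np.round(r[0],1),np.round(r[1],1),round(r[2]))
            out.append((cnt,cen))
    return out
E
python3 - <<'E'
from h import *
C=[(.514,.339),(.523,-.02),(.478,-.314)]
for n in('top','scene'):
    im=cv2.imread(f'pics/{n}0.png'); m=eyes.camera_model(n); print(n)
    if n=='scene': # refine check projected centres
        print([np.round(proj(m,m['pose'],[*c,.02])) for c in C])
    sweets(im,m,m['pose'],C)
E
```

```text
top
dish (0.514, 0.339) px [212.6 209.1] cen mm [472.8 309.4] area 478 solid 0.98 rect [472.8 309.3] [24.1 25.2] 2
dish (0.514, 0.339) px [189.7 182.6] cen mm [548.3 376.9] area 721 solid 0.69 rect [548.3 377.3] [34.4 34. ] 48
dish (0.514, 0.339) px [215.3 181.8] cen mm [550.5 304.1] area 756 solid 0.73 rect [550.7 304.2] [34.  33.6] 73
dish (0.523, -0.02) px [341.8 204. ] cen mm [488.2 -53.1] area 750 solid 0.75 rect [488.2 -53.2] [32.9 32.5] 2
dish (0.523, -0.02) px [316.  203.8] cen mm [488.6  19.2] area 697 solid 0.95 rect [488.5  19.4] [17.2 44.7] 39
dish (0.523, -0.02) px [341.6 179.5] cen mm [558.6 -52.8] area 694 solid 0.96 rect [558.4 -52.9] [44.9 16.8] 43
dish (0.478, -0.314) px [421.2 223.3] cen mm [ 434.2 -275.3] area 474 solid 0.98 rect [ 434.1 -275.1] [23.8 24. ] 88
dish (0.478, -0.314) px [448.8 222.5] cen mm [ 436.9 -352.6] area 690 solid 0.98 rect [ 436.8 -352.6] [16.1 44.8] 88
dish (0.478, -0.314) px [418.8 195.5] cen mm [ 512.9 -271. ] area 489 solid 0.98 rect [ 512.9 -271.1] [24.  25.1] 88
scene
[array([387., 152.]), array([297., 213.]), array([196., 260.])]
dish 
[... 204 characters left out ...]
[32.  33.7] 48
dish (0.523, -0.02) px [295.1 227.8] cen mm [561.6 -55.4] area 715 solid 0.94 rect [561.6 -55.2] [45.5 17.8] 43
dish (0.523, -0.02) px [279.2 211.6] cen mm [491.  -55.8] area 778 solid 0.74 rect [491.1 -55.3] [34.4 34.5] 5
dish (0.523, -0.02) px [299.7 198.5] cen mm [491.4  16.5] area 748 solid 0.92 rect [491.3  16.6] [18.6 46. ] 39
dish (0.478, -0.314) px [217.5 259. ] cen mm [ 513.1 -271.4] area 532 solid 0.96 rect [ 512.9 -271.6] [26.6 25.3] 22
dish (0.478, -0.314) px [174.8 257.8] cen mm [ 440.5 -354.7] area 728 solid 0.92 rect [ 440.5 -354.5] [18.5 45.5] 87
dish (0.478, -0.314) px [200.2 240. ] cen mm [ 435.  -275.2] area 527 solid 0.97 rect [ 435.  -275.6] [26.9 25.1] 58
```

```bash
cat >> h.py <<'E'
from scipy.spatial.transform import Rotation as Rn
def R_of(o): 
    q=o['eef_rot']; return Rn.from_quat([q[1],q[2],q[3],q[0]]).as_matrix()
E
python3 - <<'E'
from h import *
o=ctrl.get_obs(); R=R_of(o); print(R.round(3), 'jaw deg',np.degrees(np.arctan2(R[1,2],R[0,2])),'tool y dir',np.degrees(np.arctan2(R[1,1],R[0,1])), ctrl.tcp_to_tips)
E
```

```text
[[-0.001 -0.948  0.318]
 [-0.001  0.318  0.948]
 [-1.     0.    -0.002]] jaw deg 71.44850250429928 tool y dir 161.4484705338598 0.011
```

Call:
step_arm --pt "16 -41 0" --pt "33 -82 0" --pt "50 -122 0" --pt "66 -163 0" --pt "83 -204 0" --pt "99 -245 0" --pt "116 -286 0" --pt "132 -326 0" --pt "149 -367 0" --pt "165 -408 0" --spin '[-0.1,-0.2,-0.3,-0.4,-0.5,-0.6,-0.7,-0.8,-0.9,-1.0]' --fingers '[60,60,60,60,60,60,60,60,60,60]'

```text
time_s: 1.1
eef_pos: [0.3481, 0.1355, 0.2422]
eef_rot: [0.702, -0.086, 0.702, 0.086]
wrist_force: [1.7, -0.4, -0.3]
opening: 0.598
```

Call:
step_arm --pt "16 -41 0" --pt "33 -82 0" --pt "50 -122 0" --pt "66 -163 0" --pt "83 -204 0" --pt "99 -245 0" --pt "116 -286 0" --pt "132 -326 0" --pt "149 -367 -20" --pt "165 -408 -40" --spin '[-0.1,-0.2,-0.3,-0.4,-0.5,-0.6,-0.7,-0.8,-0.9,-0.98]' --fingers '[60,60,60,60,60,60,60,60,60,60]'

```text
time_s: 2.1
eef_pos: [0.5137, -0.2729, 0.202]
eef_rot: [0.66, 0.255, 0.659, -0.255]
wrist_force: [0.4, -0.0, 0.1]
opening: 0.599
```

Call:
step_arm --pt "0 0 0" --pt "0 0 0" --pt "0 0 0" --spin '[0,0,0]' --fingers '[60,60,60]'

```text
time_s: 2.4
eef_pos: [0.5128, -0.2701, 0.2026]
eef_rot: [0.66, 0.253, 0.66, -0.253]
wrist_force: [0.9, 1.1, 0.7]
opening: 0.601
```

```bash
cat > w.py <<'E'
import sys
from h import *
def look(name,cents,rad=.085):
    o=ctrl.get_obs(); im=eyes.camera('wrist')[:,:,::-1].copy(); cv2.imwrite(f'pics/{name}.png',im)
    m=eyes.camera_model('wrist'); T=np.eye(4); T[:3,:3]=R_of(o); T[:3,3]=o['eef_pos']
    R=T[:3,:3]; print('t',o['time_s'],'tcp',T[:3,3].round(4),'jaw',np.degrees(np.arctan2(R[1,2],R[0,2])).round(1),'F',o['wrist_force'].round(1))
    pose=T@m['tool_from_camera']
    sweets(im,m,pose,cents,rad); return im,m,pose
E
python3 - <<'E'
from w import *
look('w1',[(.478,-.314)])
E
```

```text
t 2.4 tcp [ 0.5128 -0.2701  0.2026] jaw -41.9 F [0.9 1.1 0.7]
dish (0.478, -0.314) px [300.5 242.8] cen mm [ 445.4 -300.9] area 6755 solid 0.82 rect [ 443.7 -303.9] [129.4  83.1] 64
dish (0.478, -0.314) px [329.4 181.3] cen mm [ 517.6 -275.7] area 266 solid 0.93 rect [ 518.  -275.7] [21.2 16.4] 48
```

View pics/w1.png

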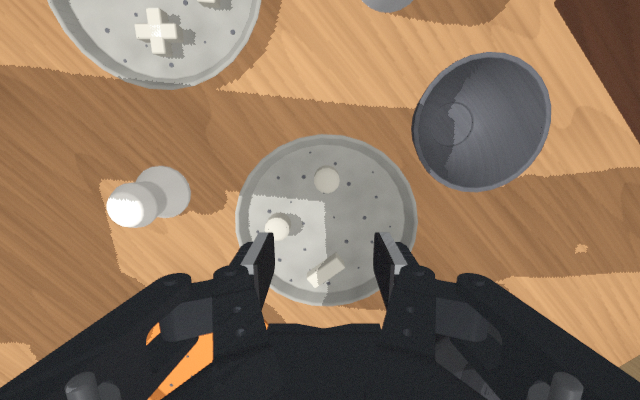

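The wrist view shows the round to be moved at (327,181), in the gripper's shadow, and the middle dish's cross at (155,31) with its arms roughly along the jaw axis. I'll crop in for a precise centre.

```bash
cat >> w.py <<'E'
def pose_of(o):
    m=eyes.camera_model('wrist'); T=np.eye(4); T[:3,:3]=R_of(o); T[:3,3]=o['eef_pos']; return m,T@m['tool_from_camera']
E
python3 - <<'E'
from w import *
m,P=pose_of(ctrl.get_obs()); im=cv2.imread('pics/w1.png')
print(proj(m,P,[.513,-.271,.030]),proj(m,P,[.513,-.271,.008]))
S=5; c=cv2.resize(im[150:210,290:365],None,fx=S,fy=S,interpolation=cv2.INTER_CUBIC)
g=im[150:210,290:365].astype(int).sum(2)//3
d=cv2.resize(im[0:75,120:230],None,fx=S,fy=S,interpolation=cv2.INTER_CUBIC)
cv2.imwrite('pics/w1z.png',cv2.hconcat([c,np.zeros((300,10,3),np.uint8)])); cv2.imwrite('pics/w1c.png',d)
h=cv2.cvtColor(im,cv2.COLOR_BGR2HSV)
# warmth: R-B
wb=im[...,2].astype(int)-im[...,0]
for v in range(166,202,3): print(v,g[v-150,10:65:3], wb[v,300:355:5])
E
```

```text
(np.float64(323.6110414324683), np.float64(182.31899321798576)) (np.float64(323.5970538844905), np.float64(178.1997538345388))
166 [149 143 144 145 146 148 147 139 132 136 140 147 150 148 150 149 148 150
 148] [ 6  7  8  8  7 14 12  7  7  9  6]
169 [147 145 146 146 148 151 123 150 168 169 171 148 148 149 148 148 147 147
 148] [ 6  7  7  6 13 16 15 11  5  8  5]
172 [145 147 146 147 145 133 165 172 177 177 178 177 162 147 150 145 146 143
 145] [ 8  7  8 11 15 15 15 15  8  7  7]
175 [148  92 147 150 149 154 171 177 178 180 180 181 178 148 146 146 145 145
 146] [ 9  3  8 13 17 17 15 15  7  8  7]
178 [148 102 148 150 149 164 175 177 179 180 180 183 181 159 149 146 143 144
 142] [ 7  6  6 14 15 16 17 14  7  7  7]
181 [152 151 151 150 149 167 175 176 179 182 182 182 182 167 149 146 138 143
 144] [ 8  7  8 15 15 16 14 15  7  7  8]
184 [153 152 148 150 149 167 175 178 179 182 181 183 183 150 148 147  85 141
 142] [ 7  8  7 14 13 16 16 15  7  9  1]
187 [152 150 147 146 149 149 173 177 179 182 181 182 179 147 146 146 145 143
 141] [ 7  7  8  5 16 15 16 15  6  5  7]
190 [150 148 152 147 147 147 152 173 179 179 179 176 143 144 147 143 143 141
 140] [ 7  8  7  7 15 16 15  8  7  6  7]
193 [153 151 150 151 150 146 148 149 126 157 145 146 145 144 143 143 141 137
 140] [ 7 10  7  7  9 10  8  5  6  7  7]
196 [151 151 152 151 150 149 148 149 147 149 147 148 146 145 143 141 138 140
 138] [8 7 7 7 8 6 7 6 5 8 6]
199 [201 203 203 151 150 150 147 148 148 147 148 148 148 145 143 142 142 140
 140] [8 8 7 7 8 7 7 8 8 8 7]
```

View pics/w1z.png

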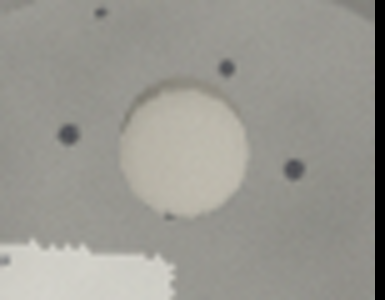

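View pics/w1c.png

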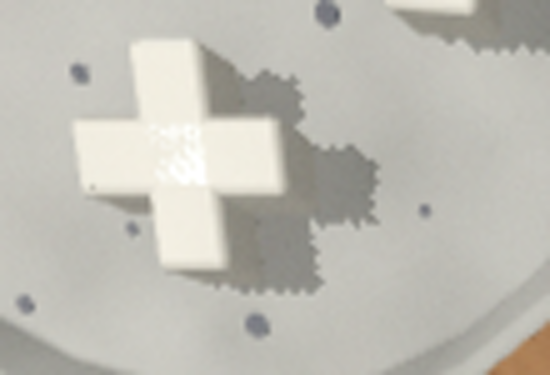

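Run:
```python
from w import *
m,P=pose_of(ctrl.get_obs())
print(onplane(m,P,326.4,179.6,.030), onplane(m,P,155.7,30.8,.024), onplane(m,P,326.5,136,.02), onplane(m,P,326.5,305,.02))
pts=[onplane(m,P,120+a/5,b/5,.024) for a,b in [(72,156),(284,156),(165,40),(195,268)]]
d=pts[1]-pts[0]; e=pts[3]-pts[2]; print(np.linalg.norm(d),np.degrees(np.arctan2(d[1],d[0])),np.linalg.norm(e),np.degrees(np.arctan2(e[1],e[0])))
# left dish etc: dish centre via rim extents
for a in [(236,220),(417,220)]: print(onplane(m,P,*a,.02))
```

```text
[ 0.5171782  -0.27078561  0.03      ] [ 0.49181384 -0.0547455   0.024     ] [ 0.54724681 -0.23748641  0.02      ] [ 0.41045202 -0.39040274  0.02      ]
0.04049075374917115 -41.953126456291585 0.03916751600596635 -132.06817240757997
[ 0.40805308 -0.23852583  0.02      ]
[ 0.56130407 -0.37639594  0.02      ]
```

Call:
step_arm --pt "3 0 -20" --pt "3 0 -45" --pt "3 0 -70" --pt "3 0 -95" --pt "3 0 -115" --pt "3 0 -135" --pt "3 0 -150" --pt "3 0 -162" --pt "3 0 -173" --pt "3 0 -181" --spin '[0,0,0,0,0,0,0,0,0,0]' --fingers '[60,60,60,60,60,60,60,60,60,60]'

```text
time_s: 3.45
eef_pos: [0.5161, -0.2708, 0.021]
eef_rot: [0.66, 0.253, 0.66, -0.253]
wrist_force: [-1.2, 0.1, -0.1]
opening: 0.604
```

Call:
step_arm --pt "0 0 0" --pt "0 0 0" --spin '[0,0]' --fingers '[60,60]'

```text
time_s: 3.65
eef_pos: [0.5162, -0.2711, 0.0215]
eef_rot: [0.66, 0.253, 0.66, -0.253]
wrist_force: [-1.2, 0.4, 1.1]
opening: 0.601
```

Run:
```python
from w import *
o=ctrl.get_obs(); print(o['eef_pos'],o['wrist_force'],o['opening'])
cv2.imwrite('pics/w2.png',eyes.camera('wrist')[:,:,::-1])
m,P=pose_of(o); print(proj(m,P,[.516,-.271,.030]))
```

```text
[ 0.51615004 -0.27106061  0.02153678] [-1.21771355  0.38072004  1.05354842] 0.6011254407612249
(np.float64(322.19670988392687), np.float64(263.8929778288831))
```

View pics/w2.png

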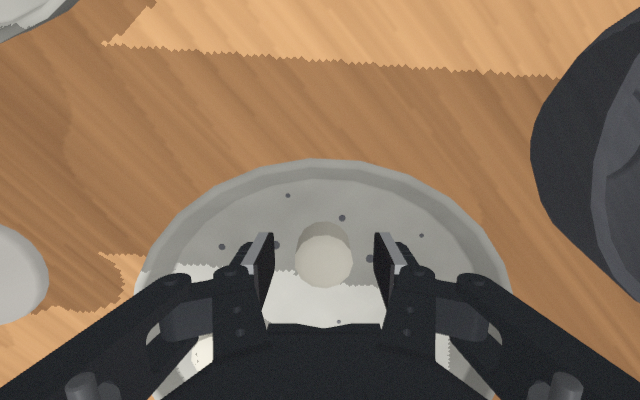

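The round sits at (324,261), midway between the pads. Closing.

Call:
step_arm --pt "0 0 0" --pt "0 0 0" --pt "0 0 0" --pt "0 0 0" --pt "0 0 0" --pt "0 0 0" --pt "0 0 0" --pt "0 0 0" --spin '[0,0,0,0,0,0,0,0]' --fingers '[45,30,20,15,15,15,15,15]'

```text
time_s: 4.5
eef_pos: [0.5164, -0.2713, 0.0222]
eef_rot: [0.661, 0.253, 0.66, -0.254]
wrist_force: [-0.4, -1.1, 5.1]
opening: 0.304
```

Call:
step_arm --pt "0 0 5" --pt "0 0 20" --pt "0 0 45" --pt "0 0 70" --pt "5 30 80" --pt "12 75 80" --pt "19 122 80" --pt "26 168 80" --pt "33 214 80" --pt "39 255 80" --spin '[0,0,0,0,0,0,0,0,0,0]' --fingers '[15,15,15,15,15,15,15,15,15,15]'

```text
time_s: 5.5
eef_pos: [0.5552, -0.0137, 0.1025]
eef_rot: [0.661, 0.253, 0.66, -0.253]
wrist_force: [-0.1, -0.7, -0.8]
opening: 0.296
```

Call:
step_arm --pt "3 20 0" --pt "5 32 0" --pt "5 32 0" --pt "5 32 0" --spin '[0,0,0,0]' --fingers '[15,15,15,15]'

```text
time_s: 5.9
eef_pos: [0.5601, 0.0154, 0.1016]
eef_rot: [0.66, 0.253, 0.66, -0.254]
wrist_force: [-1.2, 0.3, -0.4]
opening: 0.299
```

Run:
```python
from w import *
o=ctrl.get_obs(); print(o['eef_pos'],o['wrist_force'],o['opening'])
cv2.imwrite('pics/w3.png',eyes.camera('wrist')[:,:,::-1])
m,P=pose_of(o); print(proj(m,P,[.560,.016,.008]))
```

```text
[0.56007863 0.01535879 0.10164177] [-1.2433277   0.34123275 -0.401938  ] 0.29932961143085074
(np.float64(322.3394758965376), np.float64(201.9473256018831))
```

View pics/w3.png

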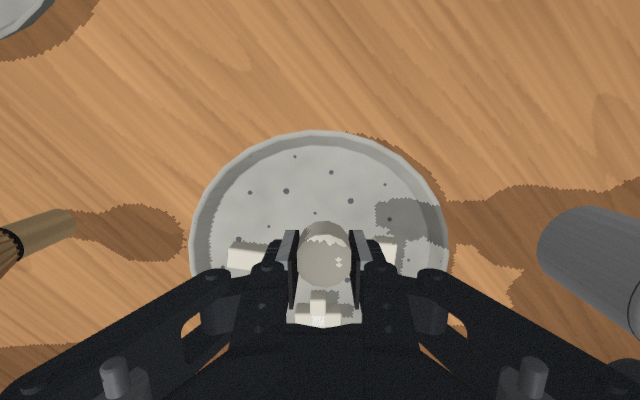

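Held level at (325,255), with free floor below. The bars at (245,257) and (385,255) are clear of the fingers. Lowering.

Call:
step_arm --pt "0 0 -20" --pt "0 0 -40" --pt "0 0 -55" --pt "0 0 -66" --pt "0 0 -72" --pt "0 0 -75" --pt "0 0 -77" --pt "0 0 -78" --pt "0 0 -78" --pt "0 0 -78" --spin '[0,0,0,0,0,0,0,0,0,0]' --fingers '[15,15,15,15,15,15,15,15,15,15]'

```text
time_s: 6.95
eef_pos: [0.5603, 0.0162, 0.0237]
eef_rot: [0.66, 0.253, 0.66, -0.253]
wrist_force: [-0.0, -0.7, 1.1]
opening: 0.298
```

Call:
step_arm --pt "0 0 -1" --pt "0 0 -1" --pt "0 0 -1" --spin '[0,0,0]' --fingers '[15,15,15]'

```text
time_s: 7.25
eef_pos: [0.5599, 0.0162, 0.0224]
eef_rot: [0.66, 0.253, 0.66, -0.253]
wrist_force: [0.2, 0.3, 0.0]
opening: 0.3
```

Call:
step_arm --pt "0 0 -1" --pt "0 0 -1" --pt "0 0 -1" --spin '[0,0,0]' --fingers '[15,15,15]'

```text
time_s: 7.55
eef_pos: [0.56, 0.0161, 0.0222]
eef_rot: [0.66, 0.253, 0.66, -0.253]
wrist_force: [-2.9, -0.0, 7.6]
opening: 0.296
```

Contact force is 7.6 N, so it is down. I'll open slowly.

Call:
step_arm --pt "0 0 0" --pt "0 0 0" --pt "0 0 0" --pt "0 0 0" --pt "0 0 0" --pt "0 0 0" --spin '[0,0,0,0,0,0]' --fingers '[32,35,40,45,50,50]'

```text
time_s: 8.15
eef_pos: [0.5599, 0.0161, 0.0212]
eef_rot: [0.66, 0.253, 0.66, -0.253]
wrist_force: [-0.0, 0.9, -0.1]
opening: 0.501
```

Call:
step_arm --pt "0 0 5" --pt "0 0 20" --pt "0 0 50" --pt "0 0 80" --pt "-20 -20 115" --pt "-40 -40 150" --pt "-60 -60 180" --pt "-70 -72 180" --pt "-70 -72 180" --pt "-70 -72 180" --spin '[0,0,0,0,0,0,0,0,0,0]' --fingers '[50,50,50,60,70,70,70,70,70,70]'

```text
time_s: 9.15
eef_pos: [0.49, -0.0558, 0.202]
eef_rot: [0.66, 0.254, 0.66, -0.254]
wrist_force: [-0.3, -0.4, -0.5]
opening: 0.704
```

Run:
```python
from w import *
o=ctrl.get_obs(); print(o['eef_pos'],o['wrist_force'],o['opening'])
cv2.imwrite('pics/w4.png',eyes.camera('wrist')[:,:,::-1])
m,P=pose_of(o); print(proj(m,P,[.4915,-.0548,.024]))
```

```text
[ 0.4900411  -0.05581559  0.20199495] [-0.30053966 -0.37913716 -0.46818213] 0.7044248542131376
(np.float64(323.4272996345674), np.float64(179.17899738901565))
```

View pics/w4.png

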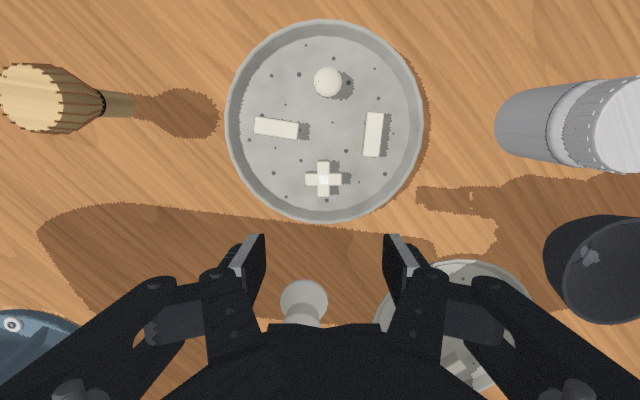

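The round lies flat at (328,82). The cross is at (323,179), exactly where predicted and aligned with the jaws. Descending.

Call:
step_arm --pt "1 1 -20" --pt "1 1 -45" --pt "1 1 -70" --pt "1 1 -95" --pt "1 1 -115" --pt "1 1 -135" --pt "1 1 -150" --pt "1 1 -162" --pt "1 1 -173" --pt "1 1 -180" --spin '[0,0,0,0,0,0,0,0,0,0]' --fingers '[65,65,65,65,65,65,65,65,65,65]'

```text
time_s: 10.2
eef_pos: [0.4907, -0.0544, 0.0202]
eef_rot: [0.66, 0.253, 0.661, -0.253]
wrist_force: [-0.4, 0.1, 0.2]
opening: 0.644
```

Call:
step_arm --pt "0 0 0" --pt "0 0 0" --spin '[0,0]' --fingers '[65,65]'

```text
time_s: 10.4
eef_pos: [0.4912, -0.0549, 0.0215]
eef_rot: [0.66, 0.253, 0.66, -0.253]
wrist_force: [0.3, 0.1, 0.6]
opening: 0.653
```

Run:
```python
from w import *
o=ctrl.get_obs(); print(o['eef_pos'],o['wrist_force'],o['opening'])
cv2.imwrite('pics/w5.png',eyes.camera('wrist')[:,:,::-1])
```

```text
[ 0.49124635 -0.05489417  0.02153844] [0.26035378 0.14306026 0.55520433] 0.6526784858782039
```

View pics/w5.png

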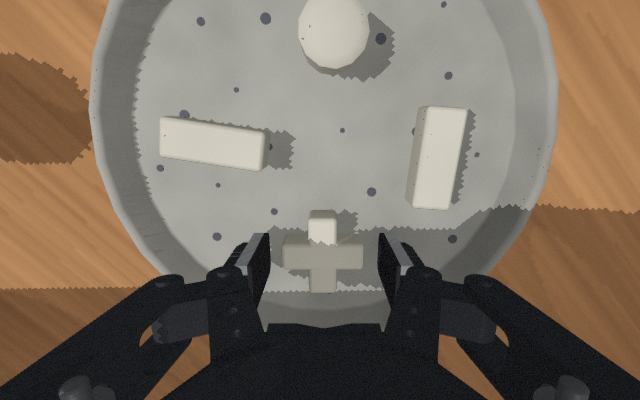

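The cross is centred between the pads at (323,251). It is wider than the round, so the tips will sit higher when closed. I'll go 4 mm lower before closing.

Call:
step_arm --pt "0 0 -2" --pt "0 0 -4" --pt "0 0 -4" --pt "0 0 -4" --pt "0 0 -4" --pt "0 0 -4" --pt "0 0 -4" --pt "0 0 -4" --pt "0 0 -4" --pt "0 0 -4" --spin '[0,0,0,0,0,0,0,0,0,0]' --fingers '[65,65,65,55,45,35,30,30,30,30]'

```text
time_s: 11.45
eef_pos: [0.4911, -0.0549, 0.0179]
eef_rot: [0.66, 0.253, 0.66, -0.253]
wrist_force: [-1.5, 0.8, 5.8]
opening: 0.454
```

Call:
step_arm --pt "0 0 5" --pt "0 0 20" --pt "0 0 45" --pt "0 0 75" --pt "2 -20 85" --pt "6 -65 85" --pt "10 -110 85" --pt "14 -155 85" --pt "18 -195 85" --pt "20 -215 85" --spin '[0,0,0,0,0,0,0,0,0,0]' --fingers '[30,30,30,30,30,30,30,30,30,30]'

```text
time_s: 12.45
eef_pos: [0.5111, -0.2734, 0.1028]
eef_rot: [0.66, 0.254, 0.659, -0.255]
wrist_force: [1.2, 0.1, -1.0]
opening: 0.45
```

Call:
step_arm --pt "1 -8 0" --pt "1 -10 0" --pt "1 -10 0" --pt "1 -10 0" --spin '[0,0,0,0]' --fingers '[30,30,30,30]'

```text
time_s: 12.85
eef_pos: [0.5119, -0.2781, 0.1021]
eef_rot: [0.66, 0.253, 0.661, -0.253]
wrist_force: [0.6, 0.0, 0.1]
opening: 0.447
```

Run:
```python
from w import *
o=ctrl.get_obs(); print(o['eef_pos'],o['wrist_force'],o['opening'])
cv2.imwrite('pics/w6.png',eyes.camera('wrist')[:,:,::-1])
```

```text
[ 0.51188466 -0.27809166  0.10211109] [0.60574325 0.04206451 0.08842874] 0.44679075539659674
```

View pics/w6.png

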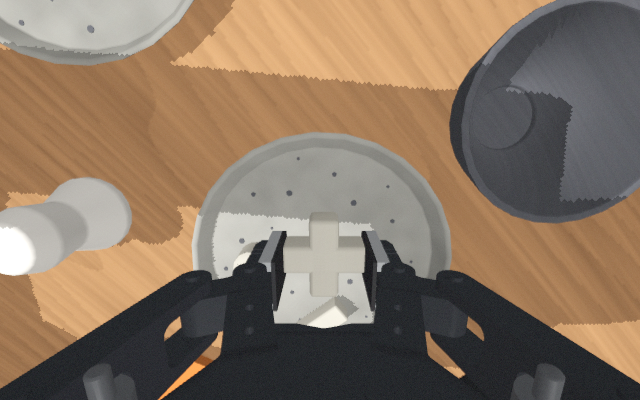

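The cross is held level at (324,253) over free floor. Lowering.

Call:
step_arm --pt "0 0 -20" --pt "0 0 -40" --pt "0 0 -58" --pt "0 0 -70" --pt "0 0 -77" --pt "0 0 -80" --pt "0 0 -82" --pt "0 0 -83" --pt "0 0 -83" --pt "0 0 -83" --spin '[0,0,0,0,0,0,0,0,0,0]' --fingers '[30,30,30,30,30,30,30,30,30,30]'

```text
time_s: 13.9
eef_pos: [0.5122, -0.2801, 0.0198]
eef_rot: [0.66, 0.253, 0.66, -0.254]
wrist_force: [0.4, -0.5, 0.2]
opening: 0.448
```

Call:
step_arm --pt "0 0 -1" --pt "0 0 -1" --pt "0 0 -1" --spin '[0,0,0]' --fingers '[30,30,30]'

```text
time_s: 14.2
eef_pos: [0.5119, -0.2799, 0.0183]
eef_rot: [0.66, 0.253, 0.66, -0.253]
wrist_force: [-0.0, 0.9, -0.9]
opening: 0.45
```

Call:
step_arm --pt "0 0 -1" --pt "0 0 -1" --pt "0 0 -1" --spin '[0,0,0]' --fingers '[30,30,30]'

```text
time_s: 14.5
eef_pos: [0.5121, -0.28, 0.0179]
eef_rot: [0.66, 0.253, 0.66, -0.253]
wrist_force: [-1.4, 1.8, 5.2]
opening: 0.45
```

The contact force is 5 N. Releasing, then retreating straight up and clear.

Call:
step_arm --pt "0 0 0" --pt "0 0 0" --pt "0 0 0" --pt "0 0 0" --pt "0 0 0" --pt "0 0 0" --spin '[0,0,0,0,0,0]' --fingers '[47,50,55,60,65,65]'

```text
time_s: 15.1
eef_pos: [0.5119, -0.2798, 0.0172]
eef_rot: [0.66, 0.253, 0.66, -0.253]
wrist_force: [-0.3, 0.6, -0.3]
opening: 0.644
```

Call:
step_arm --pt "0 0 5" --pt "0 0 20" --pt "0 0 50" --pt "0 0 90" --pt "-10 0 135" --pt "-30 0 180" --pt "-60 0 220" --pt "-90 0 250" --pt "-110 0 250" --pt "-110 0 250" --spin '[0,0,0,0,0,0,0,0,0,0]' --fingers '[65,65,65,65,65,65,65,65,65,65]'

```text
time_s: 16.1
eef_pos: [0.4008, -0.2803, 0.27]
eef_rot: [0.661, 0.253, 0.659, -0.255]
wrist_force: [0.0, 0.8, 0.2]
opening: 0.649
```

Run:
```python
from w import *
o=ctrl.get_obs(); print(o['eef_pos'],o['wrist_force'],o['opening'])
for n in('wrist','scene','top'): cv2.imwrite(f'pics/{n}7.png',eyes.camera(n)[:,:,::-1])
C=[(.514,.339),(.523,-.02),(.478,-.314)]
m=eyes.camera_model('scene'); sweets(cv2.imread('pics/scene7.png'),m,m['pose'],C)
```

```text
[ 0.40079641 -0.28027816  0.27001296] [0.04719672 0.83092772 0.22264542] 0.6488936139862881
dish (0.514, 0.339) px [387.4 164. ] cen mm [552.4 301.5] area 792 solid 0.75 rect [552.8 302.1] [34.4 34.6] 70
dish (0.514, 0.339) px [404.  152.4] cen mm [550.7 374.2] area 769 solid 0.77 rect [550.8 374.7] [32.1 33.7] 48
dish (0.523, -0.02) px [295.1 227.8] cen mm [561.7 -55.3] area 732 solid 0.93 rect [561.5 -55.1] [45.7 18.2] 43
dish (0.523, -0.02) px [314.6 213.1] cen mm [557.1  16.6] area 544 solid 0.98 rect [556.9  16.4] [26.1 26.2] 12
dish (0.523, -0.02) px [299.6 198.7] cen mm [491.5  16.5] area 767 solid 0.91 rect [491.3  16.6] [19.1 46.3] 37
dish (0.478, -0.314) px [200.2 287.6] cen mm [ 554.7 -350.2] area 669 solid 0.87 rect [ 555.2 -346. ] [44.  24.9] 57
dish (0.478, -0.314) px [214.4 261.8] cen mm [ 515.  -281.8] area 817 solid 0.74 rect [ 514.9 -281.2] [35.6 35.1] 2
dish (0.478, -0.314) px [174.7 258.5] cen mm [ 442.2 -356. ] area 738 solid 0.94 rect [ 442.4 -356. ] [17.7 46.6] 86
dish (0.478, -0.314) px [199.8 241. ] cen mm [ 436.9 -277.5] area 500 solid 0.98 rect [ 437.  -277.5] [24.3 26.3] 59
```

View pics/wrist7.png

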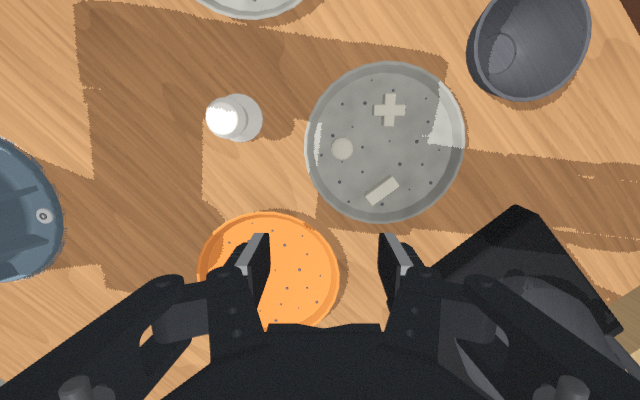

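View pics/scene7.png

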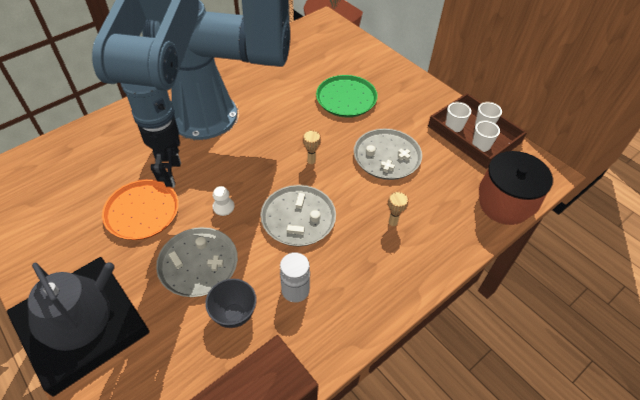

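The scene and wrist views show the guest's dish with one round, one bar and one cross, the cross at wrist (389,110). The middle dish holds two bars and a round, all flat. The bowl, both whisks and the canister are at the same pixels as at the start, and the gripper is clear.

```bash
python3 -c "
from bench import hand_in
print(hand_in())"
```

```text
the job is handed in; nothing more can be done
None
```

I moved the surplus round sweet from the guest's dish to the middle dish, then brought the middle dish's cross to the guest's dish. I handed the job in at about 16 s of the 64 s allowed. Each sweet was lowered in 1 mm steps until the wrist force showed contact (8 N for the round, 5 N for the cross) and only then released.

**Last checks:** The scene camera showed one round, one bar and one cross in the guest's dish, and two bars and a round in the middle dish, all flat and 2–3 mm from where I aimed. The bowl, both whisks and the canister looked unmoved by eye in the scene view; I did not measure them again. The gripper was clear, with no load on the wrist.

**Disagreements:**
- The two sweets I left alone in the guest's dish read about 2–3 mm off their first measurement. I put this down to the arm's shadow, which had moved across that dish.
- The detector also picked up a sunlit patch in that dish as a "blob"; the pictures show no sweet there.
- My first wrist-camera detection was spoiled by the same kind of shadow, so I read the round's centre from a zoomed crop. It came out about 4 mm from the fixed cameras' reading in x, so I aimed between the two, nearer the wrist's.

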